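Put the pumping station's valve selector to the chamber's pumping slot

TASK

Start pumping the chamber: push the valve selector lever out of the near middle slot where it is parked, through the gate and into the far slot on the side of the station where the chamber stands, until it is fully home at the end of that slot. Only push the lever with the fingers, never grip it, and on the way do not let it go into any of the other slots (those would open the wrong valves). Leave the loose parts lying on the station where they are.

Things in the scene. Friction and masses are not known exactly. Their poses are not given: they have to be found in the camera images.
- station: Bench pumping station: blue console, flat top 110 mm above the bench, 300 mm deep (x -110 to 190), 610 wide (y -305 to 305). Origin on the bench under the middle of the selector gate. Its x axis points away from the robot ('far'), y to the left seen from the robot, z up; yawed up to 0.3 rad. Two round ports on top at x = 75, y = +215 (left) and -215 mm (right). All fixed but the lever.
- gate_center (a point): Middle of the gate, on its upper side, 115 mm above the bench: bare steel plate, 100 (x) by 124 mm (y), cut like a six-speed gear gate. A cross channel along y (22 mm wide, y -41 to 41) and three near and three far slots at y = +32, 0, -32 mm, each 19 mm wide, ending at x = -34 (near) or +34 mm (far). Its edges stop the lever's stem.
- slot_far_left (a point): End of the far left slot (station x = 34, y = +32 mm, 115 mm up): pumps the left port. The other slots: far middle pumps both ports, near left and near right vent them, near middle is the parked place.
- slot_far_right (a point): End of the far right slot (station x = 34, y = -32 mm, 115 mm up): pumps the right port.
- knob_center (a point): Centre of the lever's black knob, an upright round barrel 36 mm in diameter, 50 mm high, on a 12 mm steel stem. The stem tilts about a pivot 38 mm above the bench under the gate's middle, 165 mm from the knob centre. With f = selector_fore, s = selector_side, the knob centre is at station x = 165 sin f cos s, y = 165 sin s, z = 38 + 165 cos f cos s (mm).
- selector_fore (a joint): Lever's tilt to the far side (rad; negative = near). 0: cross channel (the stem passes sideways within about +-0.06); about +0.34: end of a far slot; about -0.34: end of a near slot. Starts in the near middle slot, -0.33 to -0.22. No spring: friction holds it where it is left; it takes about 3 to 6 N at the knob to move.
- selector_side (a joint): Lever's tilt to the left (rad; negative = right). About 0 in the middle column, +0.40 in the left, -0.40 in the right column; the channel's ends stop it at about +-0.44. Friction as for selector_fore.
- chamber: Stainless vacuum chamber: round drum, 160 mm diameter over its flanges and 99 mm high with a round window on top, fixed on one of the two ports, left or right. Origin at the centre of its underside, 120 mm above the bench; top 219 mm above the bench.
- cover: Flat round aluminium blanking cover, 160 mm diameter and 12 mm thick, with a low wire handle (34 mm high in all), fixed on the other port. Origin at the centre of its underside, 120 mm above the bench.
- clamp: Loose bystander: aluminium flange clamp ring with a wing screw, about 65 by 67 mm and 26 mm high, lying on the station's top on the far side of the gate. Origin at the centre of the ring's underside.
- jar: Loose bystander: small amber glass jar with a white cap, 42 mm diameter, 46 mm high, standing on the station's top at its near left. Origin at the centre of its underside.
- stub: Loose bystander: short steel pipe stub with two flanges, 40 mm diameter, 40 mm high, standing on the station's top at its near right. Origin at the centre of its underside.

How it is judged:
By the outcome, as a careful person would: the job done as asked, in the order asked, and still so for the second after the job is handed in, with the robot touching nothing.
It also fails if it takes over 64 s, if anything falls off the work surface, if the arm or the gripper's body presses on something with over 40 N, if the wrist force passes 120 N, or if a joint passes its speed limit or range.

ROBOT

A 7-joint arm with a two-finger parallel gripper is mounted at the origin on the work surface. World frame = base frame: x ahead of the robot, y to its left, z up, the work surface at z = 0. Lengths are in m, angles in degrees, forces in N, time in s.
With the tool pointing down it reaches from about 0.425 to 0.875 m from the base axis. Payload 4.7 kg.
Tool frame: the origin (TCP) lies midway between the tips of the shut fingers; the grasp point (between the pads) lies env.grip_point_offset behind it (env.grip_point_offset is the distance from the TCP to the grasp point, in m); z points along the fingers, y is the line along which they close (so a half turn about z gives the same grasp; the last joint's range is limited). The gripper opens to 87 mm and grips with 3 to 60 N. Pads are 19 mm wide; open, the fingers measure 117 mm over their backs; the gripper's body (75 mm by 190 mm) begins 51 mm behind the grasp point.
Start: joints at [-62.676, 18.392, -4.016, 83.108, 1.295, 78.541, -3.26], TCP at [0.29, 0.582, 0.223] pointing down, gripper open.
Joint ranges: [-163.93, 163.93], [-17.29, 119.83], [-79.2, 71.16], [3.27, 140.29], [-89.18, 269.18], [5.43, 117.66], [-154.24, 154.24]. Speed limits (degrees/s): [147.25, 147.25, 180, 180, 180, 180, 180].

INTERFACE

Orientations are given as [roll, pitch, yaw] about the fixed x, y, z axes, in that order (R = Rz(yaw) Ry(pitch) Rx(roll)).
In Python, from cell import env gives the robot as it stands.
- The arm moves only by the shell command python3 -m creep 'ROWS' [FORCE]. ROWS is a JSON object of lists of equal length, an entry for each row: "translation": the shift along the tool's x, y, z in units of 0.08 m (1.0 is 0.08 m), a list of three; "turn": the turn, a rotation vector about the tool's x, y, z in units of 180 degrees (1.0 is 180 degrees), a list of three; "grip": the opening, from 0 (shut) to 1 (fully open). In form: {"translation": [[x, y, z], ...], "turn": [[ax, ay, az], ...], "grip": [grip, ...]}. A call has 1 to 5 rows; each row shifts and turns the commanded pose from where the row before left it, along the tool's axes as they then stand; what a row does not reach is not made up. A row lasts 1/8 s, in which the tool goes at most 62.5 mm and 10.7 degrees, less where a joint would pass 70% of its speed; a pose out of reach is approached as far as the arm can. A call with a number of a shift or a turn outside -1 to 1 is refused whole. A call with a gripper value outside its range is refused whole. The fingers move at their own pace and stop on an object; FORCE is the grip in N (left out, the last holds). Time passes only in rows, so rows that do not move let the fingers close. It gives the time, the measured TCP pose, the force, the opening and the grip force at its end, in the units of the state.
- env.get_obs(): the state, without advancing time (a new reading comes with each control period).
- env.read_camera(name): name is "scene" or "top" or "wrist"; returns a dict with "frame" (384x512x3 uint8, red, green, blue), "z_map" (384x512 float32, m along the optical axis (not along the pixel's ray), 0 where there is no reading), "K" (3x3 intrinsics, pixels), "rvec" (rotation vector, rad) and "tvec" (3), from world to camera coordinates, as OpenCV has them. Camera axes: x right, y down, z forward; pixel columns grow to the right and rows downward; lengths in m; the calibration is good to about 2 mm. A picture is of the moment at which its call begins.
- env.sign_off(): hands the job in; it is judged then, once.
The state is a dict: "time_s": time; "qpos": joint angles; "joint_velocities": joint speeds; "effort": joint torques, N m; "tool_pos": TCP position; "tool_rot": TCP orientation; "force": force on the tool from outside, world axes, zero at the start; "wrist_torque": the same for the moment, N m; "grip_width": finger opening in m; "grasp_force": force on a finger pad.
Only numpy, scipy, OpenCV 4.12 (cv2) and the standard library are available. Lean on these libraries where they do the work, as an engineer would, in place of code of your own. Each camera call takes 0.05 s, during which the arm holds its last target. There are 200 camera calls.

## Working session

There is one attempt and no reset: what is moved stays moved. The work goes in short steps, Python scripts to look and compute and a shell command to move; the robot and the scene stay as the last step left them, time stands still between calls to the robot, and variables do not carry over. Pictures are saved under pics/ and viewed, at most 10 in all, crops included, and the job is handed in when it is done.

```bash
mkdir -p pics; ls
python3 - <<'E'
from cell import env
import cv2,numpy as np
o=env.get_obs();print({k:np.round(v,3).tolist() for k,v in o.items()}, env.grip_point_offset)
a=[]
for n in("top","scene"):
    c=env.read_camera(n);np.savez(f"pics/{n}0.npz",**c)
    cv2.imwrite(f"pics/{n}0.png",c["frame"][:,:,::-1])
    print(n,c["K"].tolist(),c["rvec"],c["tvec"])
E
```

```text
pics
{'time_s': 0.0, 'qpos': [-62.674, 18.438, -4.017, 83.175, 1.293, 78.54, -3.259], 'joint_velocities': [0.018, 0.005, -0.092, -0.019, -0.005, -0.1, -0.022], 'effort': [0.0, -49.13, -0.404, -31.252, -0.064, 0.044, 0.0], 'tool_pos': [0.29, 0.581, 0.221], 'tool_rot': [-179.892, 0.004, 153.487], 'force': [-0.136, -0.138, 0.226], 'wrist_torque': [-0.08, -0.038, 0.028], 'grasp_force': 0.0, 'grip_width': 0.087} 0.0187
top [[471.8429044088837, 0.0, 252.5134984441891], [0.0, 471.8429044088837, 183.47327389878268], [0.0, 0.0, 1.0]] [ 2.20341221 -2.17339853  0.07292324] [0.02801422 0.57296408 1.26337066]
scene [[443.7564077831068, 0.0, 261.5088834719079], [0.0, 443.7564077831068, 197.78842265251086], [0.0, 0.0, 1.0]] [ 1.50234427  2.25085516 -0.72744943] [ 0.19240796 -0.35160003  1.49024773]
```

View pics/top0.png

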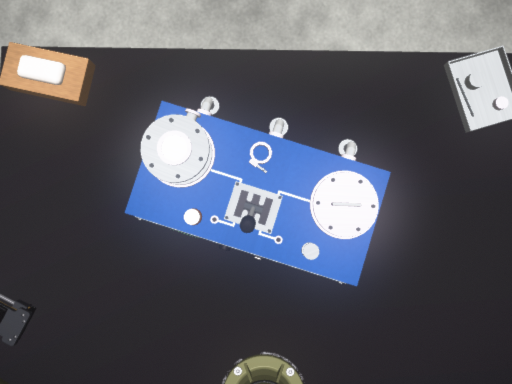

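View pics/scene0.png

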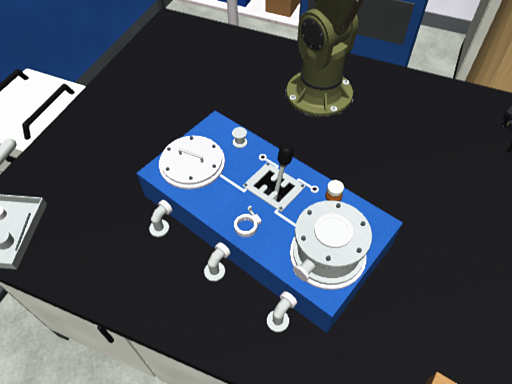

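The top view shows the station yawed clockwise, with the chamber on the left port at (177,150) and the cover on the right port at (345,205). The gate is at (253,207) and the knob at (248,225). The scene view agrees, so the target is the far left slot. Next I measure the poses.

```bash
cat > h.py <<'E'
import numpy as np,cv2
from cell import env
def cam(n):
    c=env.read_camera(n) if not n.endswith("npz") else dict(np.load(n))
    R=cv2.Rodrigues(c["rvec"])[0];v,u=np.indices(c["z_map"].shape)
    d=np.stack([(u-c["K"][0,2])/c["K"][0,0],(v-c["K"][1,2])/c["K"][1,1],np.ones(u.shape)],-1)
    c["P"]=(d*c["z_map"][...,None]-c["tvec"])@R      # world points
    c["ray"]=d@R;c["C"]=-R.T@c["tvec"];return c
def onplane(c,u,v,z):
    r=c["ray"][int(round(v)),int(round(u))];return c["C"]+r*(z-c["C"][2])/r[2]
E
python3 - <<'E'
from h import *
c=cam("pics/top0.npz");P=c["P"];ok=c["z_map"]>0
f=c["frame"].astype(int)
blue=(f[...,2]>f[...,0]+60)&ok&(abs(P[...,2]-.11)<.008)
r=cv2.minAreaRect((P[blue][:,:2]*1000).astype(np.float32));print("blue rect",r, "z",np.median(P[blue][:,2]))
b=cv2.boxPoints(r);print(b)
# hypotheses: yaw from rect
yaw=[np.deg2rad(r[2]+k*90) for k in range(-2,3)];yaw=[y for y in yaw if abs(y)<.45][0]
ex=np.array([np.cos(yaw),np.sin(yaw)]);ey=np.array([-ex[1],ex[0]])
O=np.array(r[0])/1000-.04*ex;print("yaw",np.rad2deg(yaw),"O",O)
S=(P[...,:2]-O);S=np.stack([S@ex,S@ey],-1)
for nm,m in (("knob",(f.max(-1)<60)&ok&(P[...,2]>.19)&(np.linalg.norm(S,axis=-1)<.09)),
  ("chamber",ok&(P[...,2]>.2)&(S[...,1]>.12)&(abs(S[...,0])<.2)),
  ("cover",ok&(P[...,2]>.126)&(P[...,2]<.14)&(S[...,1]<-.12)&(S[...,1]>-.3)),
  ("gate",ok&(abs(S[...,0])<.06)&(abs(S[...,1])<.08)&(f.min(-1)>100)&(P[...,2]<.13))):
    Q=S[m];print(nm,m.sum(),"min",Q.min(0),"max",Q.max(0),"mean",Q.mean(0),"z",np.percentile(P[m][:,2],[5,50,95]))
    q=cv2.minAreaRect((Q*1000).astype(np.float32));print("   rect",q)
E
```

```text
blue rect ((545.2894287109375, 22.811065673828125), (611.0746459960938, 300.7785949707031), 73.3975601196289) z 0.1094403360643231
[[ 313.86887 -227.01791]
 [ 602.10815 -312.95914]
 [ 776.70996  272.64005]
 [ 488.4707   358.58127]]
yaw -16.602439880371094 O [0.50695701 0.03424023]Traceback (most recent call last):
  File "<stdin>", line 16, in <module>
    return umr_minimum(a, axis, None, out, keepdims, initial, where)
ValueError: zero-size array to reduction operation minimum which has no identity
```

Run:
```python
from h import *
c=cam("pics/top0.npz");P=c["P"];f=c["frame"].astype(int);ok=c["z_map"]>0
yaw=np.deg2rad(-16.6);ex=np.array([np.cos(yaw),np.sin(yaw)]);ey=np.array([-ex[1],ex[0]]);O=np.array([.507,.0342])
v,u=np.indices(ok.shape);near=(abs(u-248)<14)&(abs(v-224)<14)
dark=near&(f.max(-1)<70)
n,l,st,ce=cv2.connectedComponentsWithStats(dark.astype(np.uint8));print(st,ce)
print("z",np.round(P[224,240:257,2],3),f[224,248])
m=near&ok&(P[...,2]>.18);Q=P[m][:,:2]-O;S=np.c_[Q@ex,Q@ey]
print(m.sum(),S.min(0),S.max(0),S.mean(0),np.percentile(P[m][:,2],[5,50,95]))
w=onplane(c,*ce[1:][st[1:,4].argmax()],.22);print("knob top by ray",(w[:2]-O)@ex,(w[:2]-O)@ey)
S=P[...,:2]-O;S=np.stack([S@ex,S@ey],-1)
m=(f.min(-1)>100)&ok&(abs(S[...,0])<.06)&(abs(S[...,1])<.07)&(P[...,2]<.13)&(P[...,2]>.112)
print("gate",cv2.minAreaRect((S[m]*1000).astype(np.float32)))
m=ok&(P[...,2]>.21)&(S[...,1]>.12)&(abs(S[...,0])<.2);print("chamber",S[m].min(0),S[m].max(0))
```

```text
[[     0      0    512    384 196608]] [[255.5 191.5]]
z [0.214 0.218 0.222 0.221 0.226 0.222 0.224 0.222 0.224 0.225 0.221 0.225
 0.222 0.22  0.214 0.197 0.113] [68 71 87]
225 [-0.06218526 -0.0170706 ] [-0.02091843  0.0175887 ] [-0.04142486  0.00044439] [0.19506386 0.21887476 0.2246656 ]Traceback (most recent call last):
  File "<stdin>", line 10, in <module>
ValueError: attempt to get argmax of an empty sequence
```

```bash
R='[0,0,0.0556]'; python3 -m creep '{"translation":[[0,0,-0.1],[0,0,-0.1],[0,0,-0.1],[0,0,-0.1],[0,0,-0.1]],"turn":[[0,0,0.0556],[0,0,0.0556],[0,0,0.0556],[0,0,0.0556],[0,0,0.0556]],"grip":[0,0,0,0,0]}' && python3 -m creep '{"translation":[[0,0,0],[0,0,0],[0,0,0],[0,0,0]],"turn":[[0,0,0.0556],[0,0,0.0556],[0,0,0.0556],[0,0,0]],"grip":[0,0,0,0]}'
cat >> h.py <<'E'
YAW=np.deg2rad(-16.6);EX=np.array([np.cos(YAW),np.sin(YAW)]);EY=np.array([-EX[1],EX[0]]);O=np.array([.507,.0342])
from scipy.spatial.transform import Rotation as Rot
def go(sx,sy,z):
    "state in station coordinates, and shift in tool units to the station point"
    o=env.get_obs();p=o["tool_pos"];R=Rot.from_euler("xyz",o["tool_rot"],degrees=True)
    d=p[:2]-O;t=np.r_[O+sx*EX+sy*EY,z]
    print("t",round(o["time_s"],2),"station mm",np.round(1000*np.r_[d@EX,d@EY,p[2]],1),"rot",np.round(o["tool_rot"],1),"F st",np.round([o["force"][:2]@EX,o["force"][:2]@EY,o["force"][2]],1),"shift units",np.round(R.inv().apply(t-p)/.08,3))
E
python3 -c "
from h import *
go(-.086,0,.26)"
```

```text
time_s: 0.72
tool_pos: [0.2901, 0.5813, 0.2622]
tool_rot: [-180.0, 0.1, 103.1]
force: [-0.1, 0.0, 0.6]
grip_width: 0.0451
grasp_force: 0.0
time_s: 1.23
tool_pos: [0.2901, 0.5814, 0.262]
tool_rot: [180.0, 0.1, 73.5]
force: [0.9, -0.1, -0.5]
grip_width: 0.0055
grasp_force: 0.0
t 1.23 station mm [-364.2  462.4  262. ] rot [1.80e+02 1.00e-01 7.35e+01] F st [ 0.9  0.2 -0.5] shift units [-5.788  3.464  0.031]
```

```bash
python3 -m creep '{"translation":[[-0.58,0.346,0],[-0.58,0.346,0],[-0.58,0.346,0],[-0.58,0.346,0],[-0.58,0.346,0]],"turn":[[0,0,0],[0,0,0],[0,0,0],[0,0,0],[0,0,0]],"grip":[0,0,0,0,0]}' && python3 -m creep '{"translation":[[-0.58,0.346,0],[-0.58,0.346,0],[-0.58,0.346,0],[-0.58,0.346,0],[-0.58,0.346,0]],"turn":[[0,0,0],[0,0,0],[0,0,0],[0,0,0],[0,0,0]],"grip":[0,0,0,0,0]}' 
python3 -c "
from h import *
go(-.086,0,.17)
print(env.get_obs()['qpos'])"
```

```text
time_s: 1.85
tool_pos: [0.3569, 0.3179, 0.2625]
tool_rot: [180.0, -0.0, 73.6]
force: [1.0, -1.0, 0.3]
grip_width: 0.0005
grasp_force: 0.0
time_s: 2.48
tool_pos: [0.4232, 0.0561, 0.2627]
tool_rot: [180.0, -0.0, 73.6]
force: [1.3, 0.7, 0.1]
grip_width: 0.0007
grasp_force: 0.0
t 2.48 station mm [-86.5  -2.9 262.7] rot [180.   -0.   73.6] F st [1.  1.  0.1] shift units [0.035 0.006 1.158]
[-46.68534906 -13.49854426  30.40651944 109.79620786   6.8330247
  81.91092873 -34.29275073]
```

```bash
python3 -m creep '{"translation":[[0.036,0,0.35],[0,0,0.4],[0,0,0.4],[0,0,0]],"turn":[[0,0,0],[0,0,0],[0,0,0],[0,0,0]],"grip":[0,0,0,0]}'
python3 - <<'E'
from h import *
go(-.0,0,.17)
print(env.get_obs()['qpos'])
a=cam("scene");b=cam("wrist")
cv2.imwrite("pics/s1.png",np.hstack([cv2.resize(a["frame"][90:260,160:420],(520,340)),cv2.resize(b["frame"],(0,0),fx=.53,fy=.53)[:340] if 0 else np.zeros((340,0,3),np.uint8)])[:,:,::-1])
E
```

```text
time_s: 2.98
tool_pos: [0.422, 0.0601, 0.1687]
tool_rot: [-179.8, 0.2, 73.6]
force: [-0.5, -0.1, 0.8]
grip_width: 0.0007
grasp_force: 0.0
t 2.98 station mm [-88.8   0.5 168.7] rot [-179.8    0.2   73.6] F st [-0.5 -0.3  0.8] shift units [-0.01  1.11 -0.02]
[-46.7024761   -9.59039518  32.20333983 117.85497101   5.44459323
  70.633814   -33.13277942]
```

View pics/s1.png

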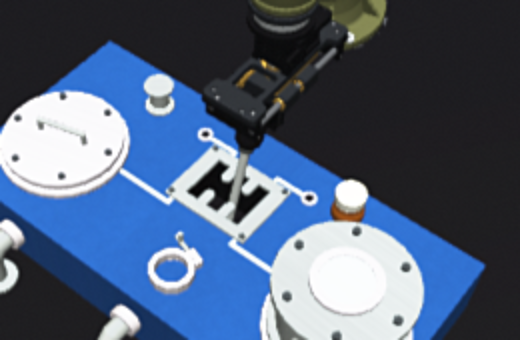

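The scene view shows the fingers down behind the lever at about (240,130), with the stem leaning to the near side and no contact. Now I push it far.

```bash
python3 -m creep '{"translation":[[0,0.13,0],[0,0.13,0],[0,0.13,0],[0,0.13,0],[0,0.1,0]],"turn":[[0,0,0],[0,0,0],[0,0,0],[0,0,0],[0,0,0]],"grip":[0,0,0,0,0]}'
python3 - <<'E'
from h import *
go(-.034,0,.17)
a=cam("scene");np.savez("pics/s2.npz",**{k:a[k] for k in("frame","z_map","K","rvec","tvec")})
cv2.imwrite("pics/s2.png",cv2.resize(a["frame"][90:260,160:420],(780,510))[:,:,::-1])
E
```

```text
time_s: 3.7
tool_pos: [0.4725, 0.0466, 0.1711]
tool_rot: [180.0, -0.0, 73.4]
force: [-2.7, 1.3, 3.3]
grip_width: 0.0005
grasp_force: 2.2
t 3.7 station mm [-36.6   2.  171.1] rot [180.   -0.   73.4] F st [-3.   0.5  3.3] shift units [-0.025  0.033  0.014]
```

View pics/s2.png

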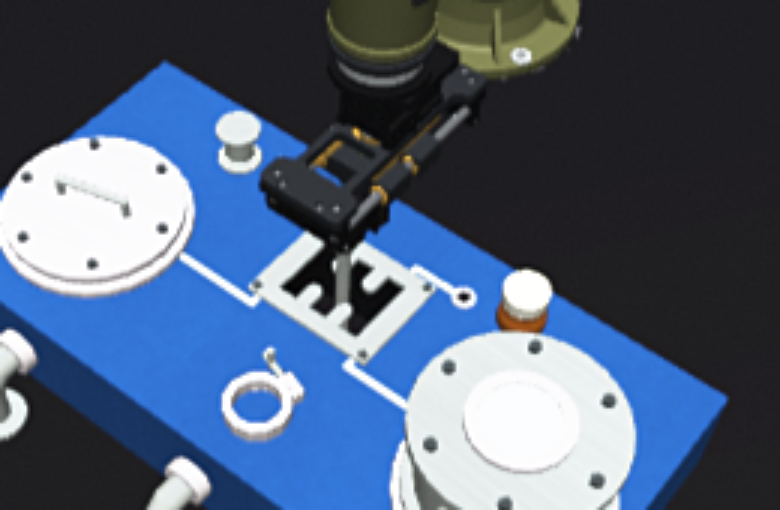

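The stem now stands about upright at (343,270). I back off and check from above.

```bash
python3 -m creep '{"translation":[[0,-0.3,0],[0,0,-0.5],[0,0,-0.6],[-0.7,0.1,0],[-0.7,0.1,0]],"turn":[[0,0,0],[0,0,0],[0,0,0],[0,0,0],[0,0,0]],"grip":[0,0,0,0,0]}' && python3 -m creep '{"translation":[[-0.7,0,0],[0,0,0]],"turn":[[0,0,0],[0,0,0]],"grip":[0,0]}'
cat >> h.py <<'E'
def knob():
    c=cam("top");P=c["P"];S=P[...,:2]-O;S=np.stack([S@EX,S@EY],-1)
    m=(P[...,2]>.175)&(P[...,2]<.236)&(c["z_map"]>0)&(abs(S[...,0])<.1)&(abs(S[...,1])<.1)&(c["frame"].max(-1)<130)
    n,l,st,ce=cv2.connectedComponentsWithStats(m.astype(np.uint8))
    for i in range(1,n):
        if st[i,4]>40:
            k=(l==i);top=k&(P[...,2]>np.percentile(P[k][:,2],90)-.012)
            print("blob",st[i],"mean",np.round(1000*S[k].mean(0),1),"topmean",np.round(1000*S[top].mean(0),1),"range",np.round(1000*S[k].min(0)),np.round(1000*S[k].max(0)),"z",P[k][:,2].max())
    return c
E
python3 - <<'E'
from h import *
go(-.0,-.055,.26)
c=knob()
cv2.imwrite("pics/t3.png",cv2.resize(c["frame"][130:290,130:390],(780,480))[:,:,::-1])
E
```

```text
time_s: 4.38
tool_pos: [0.4327, -0.0604, 0.2591]
tool_rot: [179.8, 0.0, 73.5]
force: [0.1, -0.3, -0.1]
grip_width: 0.0006
grasp_force: 0.0
time_s: 4.62
tool_pos: [0.4153, -0.1173, 0.2587]
tool_rot: [179.9, -0.0, 72.9]
force: [-0.2, 1.0, -0.1]
grip_width: 0.0002
grasp_force: 0.0
t 4.62 station mm [ -44.7 -171.4  258.7] rot [179.9  -0.   72.9] F st [-0.5  0.9 -0.1] shift units [ 1.459  0.546 -0.014]
blob [246 199  15  16 182] mean [-0.   0.3] topmean [0.1 0.4] range [-17. -17.] [17. 18.] z 0.23202465971189726
```

View pics/t3.png

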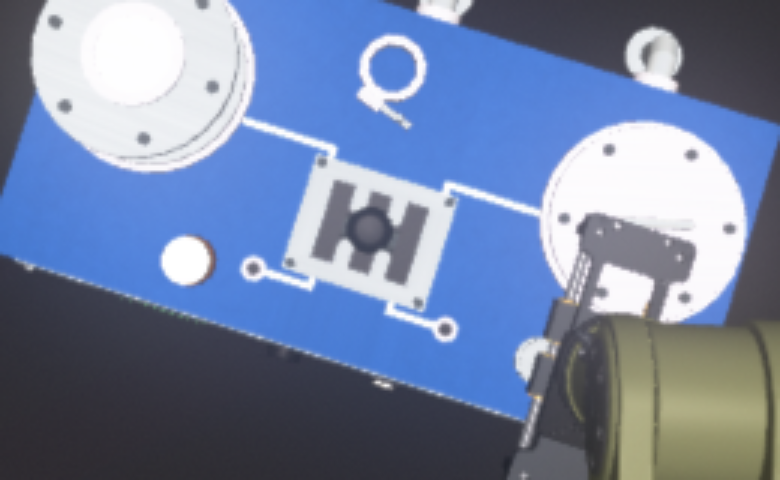

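Top view: the knob, at crop position (370,228), stands exactly in the middle of the gate. Next is the side push, from the right.

```bash
python3 -m creep '{"translation":[[0.5,0.18,0],[0.5,0.18,0],[0.55,0.2,0],[0,0,0.35],[0,0,0.3]],"turn":[[0,0,0],[0,0,0],[0,0,0],[0,0,0],[0,0,0]],"grip":[0,0,0,0,0]}' && python3 -m creep '{"translation":[[0,0,0.45],[0,0,0]],"turn":[[0,0,0],[0,0,0]],"grip":[0,0]}'
python3 -c "
from h import *
go(0,.02,.17)"
```

```text
time_s: 5.3
tool_pos: [0.4947, -0.0039, 0.205]
tool_rot: [180.0, 0.1, 73.7]
force: [-0.5, -0.0, 0.2]
grip_width: 0.0002
grasp_force: 0.0
time_s: 5.55
tool_pos: [0.4923, -0.0049, 0.1679]
tool_rot: [-179.7, 0.2, 73.5]
force: [0.3, -0.1, 0.9]
grip_width: 0.0003
grasp_force: 0.0
t 5.55 station mm [ -2.9 -41.7 167.9] rot [-179.7    0.2   73.5] F st [ 0.3 -0.   0.9] shift units [ 0.771  0.038 -0.029]
```

```bash
python3 -m creep '{"translation":[[0.1,0.03,0],[0.13,0,0],[0.13,0,0],[0.13,0,0.02],[0.13,0,0.02]],"turn":[[0,0,0],[0,0,0],[0,0,0],[0,0,0],[0,0,0]],"grip":[0,0,0,0,0]}' && python3 -c "
from h import *
go(0,.027,.162);knob()"
```

```text
time_s: 6.18
tool_pos: [0.5112, 0.0413, 0.1676]
tool_rot: [180.0, -0.0, 73.4]
force: [0.2, -3.6, 3.9]
grip_width: 0.0004
grasp_force: 1.9
t 6.17 station mm [  2.    8.  167.6] rot [180.   -0.   73.4] F st [ 1.2 -3.4  3.9] shift units [ 0.238 -0.025  0.07 ]
```

```bash
python3 -m creep '{"translation":[[0.1,-0.02,0.03],[0.1,0,0.03],[0.04,0,0.01],[0,0,0]],"turn":[[0,0,0],[0,0,0],[0,0,0],[0,0,0]],"grip":[0,0,0,0]}'
python3 - <<'E'
from h import *
go(0,.027,.162)
a=cam("scene");cv2.imwrite("pics/s4.png",cv2.resize(a["frame"][90:260,160:420],(780,510))[:,:,::-1])
E
```

```text
time_s: 6.72
tool_pos: [0.5144, 0.06, 0.1615]
tool_rot: [-180.0, 0.0, 73.4]
force: [0.8, -1.9, 1.4]
grip_width: 0.0008
grasp_force: 0.9
t 6.72 station mm [ -0.3  26.9 161.5] rot [-180.     0.    73.4] F st [ 1.3 -1.6  1.4] shift units [ 0.002  0.004 -0.007]
```

View pics/s4.png

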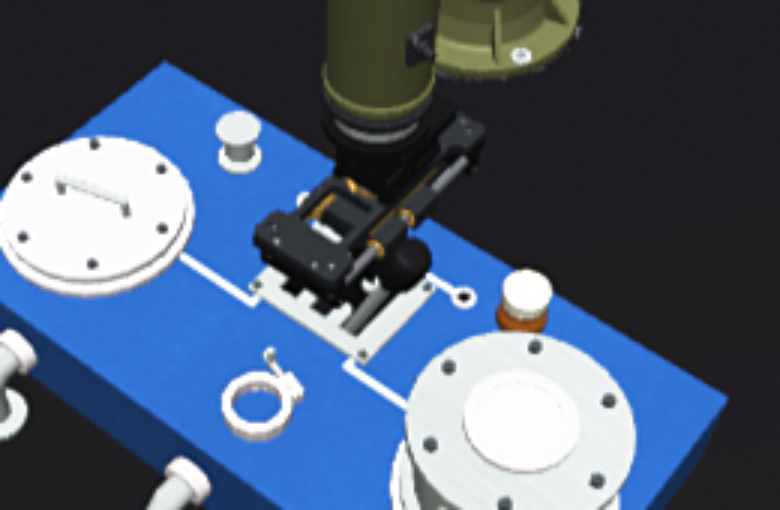

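The lever is tilted left, with the knob at (408,260). I back off, rise, and measure from above.

```bash
python3 -m creep '{"translation":[[-0.4,0,0],[0,0,-0.6],[0,0,-0.6],[-0.6,-0.3,0],[-0.6,-0.3,0]],"turn":[[0,0,0],[0,0,0],[0,0,0],[0,0,0],[0,0,0]],"grip":[0,0,0,0,0]}' && python3 -m creep '{"translation":[[-0.6,0,0],[0,0,0]],"turn":[[0,0,0],[0,0,0]],"grip":[0,0]}'
python3 - <<'E'
from h import *
go(-.06,.064,.26)
c=knob();cv2.imwrite("pics/t5.png",cv2.resize(c["frame"][130:290,130:390],(780,480))[:,:,::-1])
E
```

```text
time_s: 7.4
tool_pos: [0.4317, -0.0494, 0.2583]
tool_rot: [179.9, -0.1, 73.5]
force: [-0.4, -0.7, 0.6]
grip_width: 0.0005
grasp_force: 0.0
time_s: 7.65
tool_pos: [0.4175, -0.0979, 0.2582]
tool_rot: [179.9, -0.2, 73.1]
force: [0.2, 0.9, 0.2]
grip_width: 0.0007
grasp_force: 0.0
t 7.65 station mm [ -48.  -152.2  258.2] rot [179.9  -0.2  73.1] F st [-0.   0.9  0.2] shift units [ 2.702 -0.165 -0.012]
blob [220 191  18  16 226] mean [ 0.1 58.9] topmean [ 0.2 62.6] range [-16.  38.] [17. 80.] z 0.22163720077007068
```

View pics/t5.png

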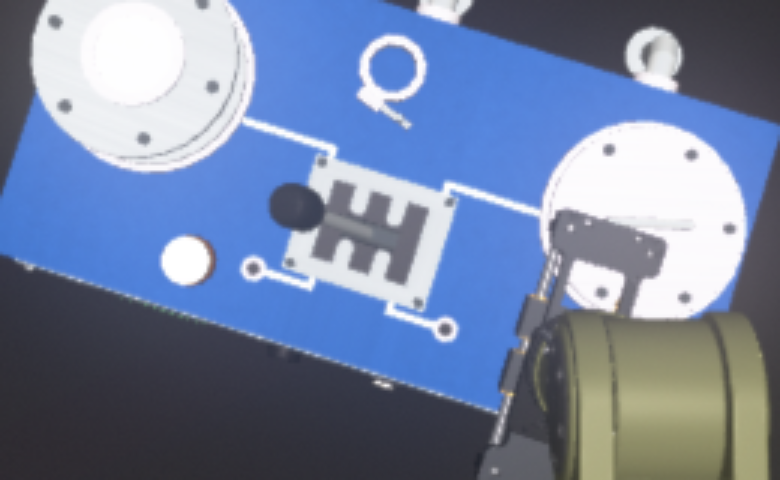

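The knob is at crop position (297,207), over the left column. I refine the side angle with a ray through the silhouette's centre and compare it with the expected knob positions.

Run:
```python
from h import *
c=cam("top")
d=((c["frame"].max(-1)<110)).astype(np.uint8)[185:215,212:245]
n,l,st,ce=cv2.connectedComponentsWithStats(d);i=1+st[1:,4].argmax();print(st[i]+[212,185,0,0,0],ce[i]+[212,185])
print("\n".join("".join("#" if x else "." for x in r) for r in d))
for s in(.3,.34,.37,.4,.44):
    y0,z0=165*np.sin(s),38+165*np.cos(s)
    pts=[]
    for h in(-25,25):
        for a in np.linspace(0,6.28,40):
            x,q=18*np.cos(a),18*np.sin(a)
            y=y0+q*np.cos(s)+h*np.sin(s);z=z0-q*np.sin(s)+h*np.cos(s)
            pts.append(np.r_[O+x/1000*EX+y/1000*EY,z/1000])
    p=cv2.projectPoints(np.array(pts),c["rvec"],c["tvec"],c["K"],None)[0][:,0]
    print(s,"u",p[:,0].min(),p[:,0].max(),"v",p[:,1].min(),p[:,1].max())
```

```text
[220 192  18  15 212] [228.57075472 198.85849057]
.................................
.................................
.................................
.................................
.................................
.................................
.................................
............#######..............
..........############...........
..........#############..........
.........###############.........
........#################........
........#################........
........##################.......
........##################.......
........##################.......
.........#################.......
.........#################.......
..........################.......
...........##############........
..............#########..........
.................####............
.................................
.................................
.................................
.................................
.................................
.................................
.................................
.................................
0.3 u 222.1195717305602 243.57508473420364 v 191.20108587119995 209.01042914003904
0.34 u 219.30438119907973 241.3637055285714 v 190.32921073371102 208.34463045280498
0.37 u 217.24356545984938 239.7224299949569 v 189.69170414144273 207.85297473204906
0.4 u 215.22879082743708 238.09814019777846 v 189.06910275828756 207.368549589271
0.44 u 212.61800269397975 235.9621786364909 v 188.26340248193165 206.73485631439834
```

```bash
python3 -m creep '{"translation":[[0.6,0.3,0],[0.65,0.3,0],[0.65,0,0],[0,0,0.4],[0,0,0.4]],"turn":[[0,0,0],[0,0,0],[0,0,0],[0,0,0],[0,0,0]],"grip":[0,0,0,0,0]}' && python3 -m creep '{"translation":[[0,0,0.4],[0,0,0]],"turn":[[0,0,0],[0,0,0]],"grip":[0,0]}'
python3 -c "
from h import *
go(0,.032,.161)"
```

```text
time_s: 8.38
tool_pos: [0.508, 0.0398, 0.1923]
tool_rot: [-180.0, 0.0, 73.7]
force: [0.5, -0.7, -0.0]
grip_width: 0.0003
grasp_force: 0.0
time_s: 8.62
tool_pos: [0.5057, 0.0382, 0.1591]
tool_rot: [-179.7, 0.2, 73.6]
force: [-1.1, -0.2, 0.9]
grip_width: 0.0006
grasp_force: 0.0
t 8.62 station mm [ -2.4   3.5 159.1] rot [-179.7    0.2   73.6] F st [-1.  -0.5  0.9] shift units [ 0.357  0.03  -0.024]
```

Now push, then back off, rise, and go round to the near side of the knob.

```bash
python3 -m creep '{"translation":[[0.12,0.02,0],[0.12,0,0],[0.11,0,0],[0,0,0]],"turn":[[0,0,0],[0,0,0],[0,0,0],[0,0,0]],"grip":[0,0,0,0]}' && python3 -c "
from h import *
go(0,.032,.161)" && python3 -m creep '{"translation":[[-0.4,0,0],[0,0,-0.6],[0,0,-0.6],[0,-0.4,0],[0,-0.4,0]],"turn":[[0,0,0],[0,0,0],[0,0,0],[0,0,0],[0,0,0]],"grip":[0,0,0,0,0]}'
python3 - <<'E'
from h import *
go(-.06,.068,.26)
c=knob()
d=((c["frame"].max(-1)<110)).astype(np.uint8)[180:215,205:248]
print("\n".join("".join("#" if x else "." for x in r) for r in d))
E
```

```text
time_s: 9.12
tool_pos: [0.5178, 0.063, 0.1621]
tool_rot: [179.9, 0.0, 73.5]
force: [0.1, -2.3, -0.3]
grip_width: 0.0003
grasp_force: 0.8
t 9.12 station mm [  2.1  30.7 162.1] rot [179.9   0.   73.5] F st [ 0.7 -2.2 -0.3] shift units [ 0.016 -0.027  0.014]
time_s: 9.75
tool_pos: [0.4464, 0.0512, 0.2588]
tool_rot: [179.9, -0.1, 73.4]
force: [-0.6, 1.1, -0.4]
grip_width: 0.0004
grasp_force: 0.0
t 9.75 station mm [-62.9  -1.  258.8] rot [ 1.799e+02 -1.000e-01  7.340e+01] F st [-0.9  0.8 -0.4] shift units [ 0.862  0.036 -0.013]
blob [218 190  19  17 227] mean [ 0.  63.6] topmean [-0.1 67.8] range [-17.  43.] [18. 85.] z 0.22249091339537638
...........................................
...........................................
...........................................
...........................................
...........................................
...........................................
...........................................
...........................................
...........................................
...........................................
.................
[... 382 characters left out ...]
..........##################............
..............##################...........
..............##################...........
...............################............
................##############.............
.................############..............
.....................#######...............
...........................................
......................................#....
.......................................#...
..........................................#
...........................................
...........................................
..........................................#
........................................###
..................................#########
```

The side angle is now about 0.40, with the knob centre at y = 64 mm. I go to the near side of the knob and push it home.

```bash
python3 -m creep '{"translation":[[0.4,0,0],[0.36,0,0],[0,0,0.4],[0,0,0.4],[0,0,0.4]],"turn":[[0,0,0],[0,0,0],[0,0,0],[0,0,0],[0,0,0]],"grip":[0,0,0,0,0]}' && python3 -m creep '{"translation":[[0,0.15,0],[0,0.15,0],[0,0.12,0],[0,0.12,0]],"turn":[[0,0,0],[0,0,0],[0,0,0],[0,0,0]],"grip":[0,0,0,0]}'
python3 -c "
from h import *
go(.01,.06,.158)"
```

```text
time_s: 10.42
tool_pos: [0.4643, 0.1096, 0.1613]
tool_rot: [180.0, -0.1, 73.4]
force: [0.7, 1.1, 0.2]
grip_width: 0.0005
grasp_force: 0.0
time_s: 10.92
tool_pos: [0.5067, 0.0972, 0.1631]
tool_rot: [180.0, -0.1, 73.4]
force: [-2.4, 2.2, 3.5]
grip_width: 0.0
grasp_force: 2.1
t 10.93 station mm [-18.3  60.3 163.1] rot [ 1.80e+02 -1.00e-01  7.34e+01] F st [-2.9  1.4  3.5] shift units [-0.004  0.354  0.064]
```

```bash
python3 -m creep '{"translation":[[0,0.12,0.03],[0,0.12,0.03],[0,0.1,0]],"turn":[[0,0,0],[0,0,0],[0,0,0]],"grip":[0,0,0]}' && python3 -m creep '{"translation":[[0,0.05,0],[0,0.03,0]],"turn":[[0,0,0],[0,0,0]],"grip":[0,0]}'
python3 - <<'E'
from h import *
go(.016,.06,.158)
a=cam("scene");cv2.imwrite("pics/s6.png",cv2.resize(a["frame"][90:260,160:420],(780,510))[:,:,::-1])
E
```

```text
time_s: 11.3
tool_pos: [0.5313, 0.0884, 0.1562]
tool_rot: [-179.9, 0.1, 73.4]
force: [-3.5, 1.6, -0.8]
grip_width: 0.0006
grasp_force: 2.0
time_s: 11.55
tool_pos: [0.5366, 0.0865, 0.1558]
tool_rot: [-179.9, 0.1, 73.4]
force: [-4.1, 1.2, -2.7]
grip_width: 0.0006
grasp_force: 2.1
t 11.55 station mm [ 13.5  58.6 155.8] rot [-1.799e+02  1.000e-01  7.340e+01] F st [-4.3 -0.  -2.7] shift units [ 0.018  0.032 -0.028]
```

View pics/s6.png

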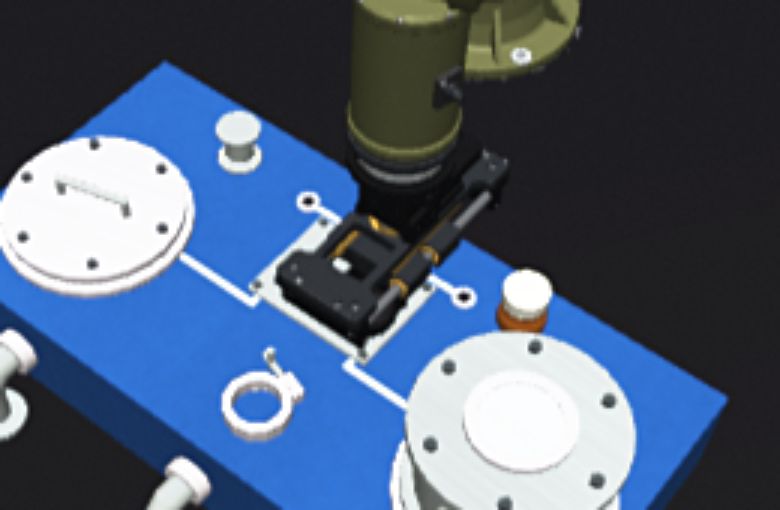

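The gripper hides the lever in this view, and the force is still only friction. I keep pushing until the slot end stops it.

```bash
for i in 1 ; do python3 -m creep '{"translation":[[0,0.04,0],[0,0.04,0]],"turn":[[0,0,0],[0,0,0]],"grip":[0,0]}'; done; python3 -m creep '{"translation":[[0,0.03,0],[0,0,0]],"turn":[[0,0,0],[0,0,0]],"grip":[0,0]}'
python3 -c "
from h import *
go(.02,.06,.157)"
```

```text
time_s: 11.85
tool_pos: [0.5421, 0.0851, 0.1562]
tool_rot: [-179.8, 0.1, 73.4]
force: [-9.9, 1.0, -2.4]
grip_width: 0.0005
grasp_force: 5.0
time_s: 12.1
tool_pos: [0.5427, 0.0851, 0.1559]
tool_rot: [-179.5, 0.1, 73.5]
force: [-12.0, 1.8, -0.3]
grip_width: 0.0004
grasp_force: 6.0
t 12.1 station mm [ 19.7  59.  155.9] rot [-1.795e+02  1.000e-01  7.350e+01] F st [-12.   -1.7  -0.3] shift units [ 0.013  0.004 -0.013]
```

The force has risen with little motion, so this is the stop. I give one more small push, then retreat and verify.

```bash
python3 -m creep '{"translation":[[0,0.05,0],[0,0,0]],"turn":[[0,0,0],[0,0,0]],"grip":[0,0]}' && python3 -c "
from h import *
go(.02,.06,.157)" &&  python3 -m creep '{"translation":[[0,-0.4,0],[0,-0.5,0],[0,0,-0.6],[0,0,-0.7],[-0.7,0,0]],"turn":[[0,0,0],[0,0,0],[0,0,0],[0,0,0],[0,0,0]],"grip":[0,0,0,0,0]}' &&  python3 -m creep '{"translation":[[-0.7,0.1,0],[-0.7,0.1,0],[-0.7,0,0],[0,0,0]],"turn":[[0,0,0],[0,0,0],[0,0,0],[0,0,0]],"grip":[0,0,0,0]}'
python3 - <<'E'
from h import *
go(-.06,.068,.26)
c=knob();a=cam("scene")
m=(c["frame"].max(-1)<110).astype(np.uint8)[165:215,200:260]
n,l,st,ce=cv2.connectedComponentsWithStats(m)
print([ (s+[200,165,0,0,0],e+[200,165]) for s,e in zip(st[1:],ce[1:]) if s[4]>60])
s=.4
for f in(.26,.3,.32,.34,.36):
    k=np.array([165*np.sin(f)*np.cos(s),165*np.sin(s),38+165*np.cos(f)*np.cos(s)])/1000
    w=np.r_[O+k[0]*EX+k[1]*EY,k[2]]
    print(f,np.round(k*1000,1),[cv2.projectPoints(w[None],q["rvec"],q["tvec"],q["K"],None)[0].ravel().round(1) for q in(c,a)])
cv2.imwrite("pics/f7.png",np.vstack([cv2.resize(c["frame"][130:290,130:390],(455,280)),cv2.resize(a["frame"][90:260,160:420],(455,300))])[:,:,::-1])
E
```

```text
time_s: 12.35
tool_pos: [0.5435, 0.085, 0.1556]
tool_rot: [-179.1, 0.1, 73.5]
force: [-20.3, 3.0, 4.9]
grip_width: 0.0002
grasp_force: 10.2
t 12.35 station mm [ 20.5  59.1 155.6] rot [-1.791e+02  1.000e-01  7.350e+01] F st [-20.3  -2.9   4.9] shift units [ 0.011 -0.007 -0.017]
time_s: 12.98
tool_pos: [0.4703, 0.053, 0.2669]
tool_rot: [179.3, -0.4, 73.8]
force: [0.0, -1.8, -0.7]
grip_width: 0.0005
grasp_force: 0.0
time_s: 13.48
tool_pos: [0.4332, -0.1213, 0.2627]
tool_rot: [179.6, -0.2, 72.8]
force: [0.9, 0.6, 0.2]
grip_width: 0.0003
grasp_force: 0.0
t 13.47 station mm [ -26.3 -170.1  262.7] rot [179.6  -0.2  72.8] F st [0.6 0.9 0.2] shift units [ 2.972 -0.451  0.039]
blob [226 168  17  19 237] mean [52.9 63.5] topmean [56.  67.4] range [33. 43.] [73. 84.] z 0.2092113940453947
[(array([226, 168,  17,  19, 228]), array([233.92982456, 177.03508772]))]
0.26 [ 39.1  64.3 184.9] [array([231.9, 182.7]), array([284.8, 193. ])]
0.3 [ 44.9  64.3 183.2] [array([232.7, 180.4]), array([283.3, 195. ])]
0.32 [ 47.8  64.3 182.3] [array([233.1, 179.3]), array([282.5, 196.1])]
0.34 [ 50.7  64.3 181.3] [array([233.5, 178.1]), array([281.7, 197.1])]
0.36 [ 53.5  64.3 180.2] [array([233.9, 177. ]), array([280.9, 198.2])]
```

View pics/f7.png

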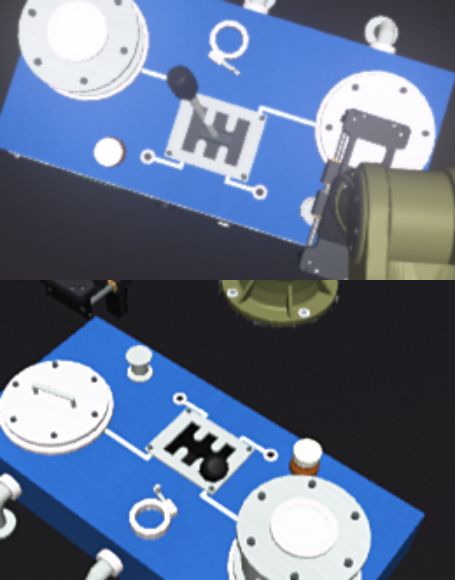

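The knob, at (182,82) in the upper view and (214,466) in the lower, is at the far left. Its centroid matches a fore angle of about 0.34–0.36 and a side angle of 0.40, so the lever is home. The loose parts are where they were and the robot is clear.

```bash
python3 -c "
from cell import env
print(env.sign_off())"
```

```text
the job is handed in; nothing more can be done
None
```

The lever is fully home in the far left slot on the chamber's side, moved only by pushing with shut fingers and without entering any other slot; the loose parts are where they were, and the job was handed in at about 13.5 s.

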